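# Clamp a clock movement in a spring-jaw holder by its knurled wheel

## Robot

A 6-joint arm with a two-finger parallel gripper is mounted at the origin on a cart in front of the work surface, level with it; the furniture and walls round the work are solid. World frame = base frame: x ahead of the robot, y to its left, z up, the work surface at z = 0. Lengths are in mm, angles in rad, forces in N, time in s.
With the tool pointing down it reaches from about 150 to 775 mm from the base axis. Payload 6.1 kg.
Tool frame: the origin (TCP) lies on the centre line of the jaws, within the pads' length; the fingertips stand 22 mm ahead of it and the grasp point (between the pads) lies 3 mm ahead of it; z points along the fingers, y is the direction in which the jaws open and shut (so a half turn about z gives the same grasp; the last joint's range is limited). The gripper opens to 85 mm and grips with 20 to 120 N. Pads are 22 mm wide; open, the fingers measure 114 mm over their backs; the gripper's body (76 mm by 85 mm) begins 54 mm behind the grasp point. The pads swing forward as they close: fully open they stand 13 mm farther back than shut.
Start: joints at [1.155, 0.126, -0.04, 1.405, 0, 1.571], TCP at [212.051, 480.253, 253.295] pointing down, gripper open.
Joint ranges: [-2.72, 2.72], [-0.95, 1.95], [-1.27, 1.35], [-1.78, 2.02], [-1.46, 1.47], [-3.14, 3.14]. Speed limits (rad/s): [2.39, 2.39, 3.01, 3.14, 3.14, 3.14].

## Interface

Orientations are given as a rotation vector (axis times angle).
In Python, from station import sense, eyes, arm gives the robot as it stands.
- The arm moves only by the tool play_rows, never from a script. Its argument "increments" is text: rows parted by semicolons, each of 4 numbers parted by spaces: the shift along the tool's x, y, z in mm, then the turn about the tool's z in rad. In form: dx dy dz turn; .... A call has 1 to 20 rows; each row shifts and turns the commanded pose from where the row before left it, along the tool's axes as they then stand; what a row does not reach is not made up. A row lasts 1/12 s, in which the tool goes at most 41.7 mm and 7.16 degrees, less where a joint would pass 70% of its speed; a pose out of reach is approached as far as the arm can. A call with a gripper value outside its range is refused whole. "grip" is the opening, from 0 (shut) to 1 (fully open), set as the call begins (left out, the last holds). The fingers move at their own pace and stop on an object; the grip force is fixed at half the most. Time passes only in rows, so rows that do not move let the fingers close. It gives the time, the measured TCP pose, the force and the opening at its end, in the units of the state.
- sense(): the state, without advancing time (a new reading comes with each control period).
- eyes.read_camera(name): name is "scene" or "top" or "wrist"; returns (picture, depth): 400x640x3 uint8, red, green, blue; 400x640 float32, mm along the optical axis (not along the pixel's ray), 0 where there is no reading.
- eyes.get_calibration(name): a dict with "vfov" (degrees; the focal length in pixels is half the picture's height over the tangent of half this angle, whatever the lens; pixels are square), "cx", "cy" (the principal point, pixels), "world_to_cam" (4x4, takes a point from world to camera coordinates). Camera axes: x right, y up, looking along -z (the intrinsics and any distortion apply to the point x, -y, -z); pixel columns grow to the right and rows downward; lengths in mm; the calibration is good to about 2 mm. A picture is of the moment at which its call begins: read the wrist's pose just before it. get_calibration takes no time and is no camera call; for the wrist camera it gives the pose at the moment of the call.
- arm.finish_job(): hands the job in, once; it reports no verdict.
The state is a dict: "clock": time; "q": joint angles; "qd": joint speeds; "effort": joint torques, N m; "position": TCP position; "tool_rot": TCP orientation; "contact_force": force on the tool from outside, world axes, zero at the start; "torque": the same for the moment, N m; "width": finger opening in mm.
Only numpy, scipy, OpenCV 4.12 (cv2) and the standard library are available. Lean on these libraries where they do the work, as an engineer would, in place of code of your own. Each camera call takes 0.05 s, during which the arm holds its last target.

## Task

The round brass clock movement lies loosely in the movement holder with the dark grey base. Lay a fingertip on top of the holder's knurled wheel and roll it towards the movement, stroke after stroke, until the sprung jaw has closed on the movement and the end of the brass tongue stands in the green band on the carriage; never let it run into the red. Work the knurled wheel only (do not push the carriage, the sprung jaw or the movement, lift nothing, and leave the things round about where they stand), then take the hand away.

Things in the scene. Friction and masses are not known exactly. Their poses are not given: they have to be found in the camera images.
- holder: Movement holder with a dark grey base, 100 x 275 x 58 mm, heavy and immovable on the desk. Origin at the centre of its underside, z up; y is its long axis, from the knurled wheel (-y end) to the fixed jaw (+y end); the jaws close in +y. Heights: base plate 15 mm, carriage with rack 46 mm, jaw studs 47 mm, movement about 55 mm, wheel 58 mm.
- wheel_top (a point): Highest point of the knurled wheel, at (0, -0.1055, 0.058) in the holder's frame; stays put as the wheel turns. Steel, 44 mm in diameter, 16 mm wide, axis level along the holder's x, centre 36 mm above the desk. It stands 11 mm proud of its two cheeks (inner faces 11.5 mm to -x, 25.5 mm to +x of its middle plane) and of the rack on its +x side.
- wheel_turn (a joint): Angle of the knurled wheel, rad; grows as its top goes in the holder's +y direction (towards the movement), which closes the jaws. A friction washer holds it where it is left (0.045 N m; the jaw spring adds 0.03 N m in the green). A finger pressed on its top with 5 to 10 N and moved level along the holder's y rolls it, 22 mm of stroke a radian.
- slide (a joint): Travel of the carriage in the holder's +y direction, m; a pinion on the wheel's shaft drives its rack, 4 mm a radian of the wheel (slide = 0.004 x wheel_turn; it starts between -0.006 and 0.0045). The sprung jaw first meets the movement at about 0.005 to 0.009.
- jaw_spring (a joint): How far the movement has pushed the sprung jaw back into the carriage, m (0.8 N/mm): 0 until it touches. The brass tongue shows it: 0.009 is mid green (0.0065 to 0.0115), red begins at 0.013, the stop is at 0.015. After first touch the jaw may slide the movement up to 4 mm to the fixed jaw; once seated, jaw_spring grows 1 mm per mm of slide.
- tongue_end (a point): End of the brass tongue (8 mm wide, black edge) that lies on top of the carriage and is fixed to the sprung jaw, 43 mm above the desk. It moves in the carriage's -y direction as the spring is pressed in.
- green_band (a point): Middle of the green band (5 mm wide along the travel, across a white gauge plate with the red field behind it) on top of the carriage. It moves with the carriage. The tongue's end starts 9 mm short of it, on its +y side.
- carriage: Aluminium carriage, 78 x 34 x 24 mm, with a steel rack 10 mm wide that runs back beside the wheel; it carries the sprung jaw. Origin at the holder's origin when the slide reads 0; axes as the holder's.
- sprung_jaw: Aluminium bar 80 mm wide in front of the carriage with two upright brass studs (8 mm thick, 64 mm apart) that bear on the edge of the movement. Origin at the holder's origin when slide and jaw_spring read 0.
- fixed_jaw: Aluminium jaw at the holder's +y end with two brass studs like those of the sprung jaw; fixed to the holder and sharing its origin and axes.
- wheel: The knurled wheel itself; origin at its centre, x along its axis.
- movement_centre (a point): Centre of the loose round brass clock movement (plates 96 mm across, 34 mm high with its wheels, 0.34 kg), 10 mm above its underside. It lies on two nylon rests 21 mm above the desk; clamped, it sits at about (0, 0.0525) in the holder's x and y.
- loupe_top (a point): Black eye loupe, 34 mm across, 28 mm high, loose on the desk: the centre of its top.
- cup_top (a point): Pale turned cup, 44 mm across, 28 mm high, loose on the desk: the centre of its rim.
- bottle_mid (a point): White dropper bottle, 44 mm across, 112 mm high, loose on the desk: half-way up its body, 40 mm above the desk.
- tin_top (a point): Small cream-coloured tin, 27 mm across, 21 mm high, loose on the desk: the centre of its lid.
- movement: The same clock movement; origin on its underside, 7 mm from its centre.
Not all that is in view belongs to the job. There is more than one size of the movement; the job needs the largest.

How it is judged:
By the outcome, as a careful person would: the job done as asked, in the order asked, and still so for the second after the job is handed in, with the robot touching nothing.
It also fails if it takes over 58 s, if anything falls off the work surface, if the arm or the gripper's body presses on something with over 40 N, if the wrist force passes 120 N, or if a joint passes its speed limit or range.

## Working session

There is one attempt and no reset: what is moved stays moved. The work goes in short steps, Python scripts to look and compute and a tool call to move; the robot and the scene stay as the last step left them, time stands still between calls to the robot, and variables do not carry over. Pictures are saved under pics/ and viewed, and the job is handed in when it is done.

Besides the shell and the picture viewer there is one more tool, called after "Request:" in YAML: its name, and indented under it one key for each argument. play_rows: Moves the arm, as the interface text tells. Its arguments: {"type":"object","properties":{"increments":{"type":"string"},"grip":{"type":"number"}},"required":["increments"]}

```bash
mkdir -p pics; ls
python3 - <<'E'
from station import sense, eyes, arm
import cv2
s=sense();print({k:s[k] for k in s})
for n in ("scene","top","wrist"):
    p,d=eyes.read_camera(n);cv2.imwrite(f"pics/a_{n}.png",p[:,:,::-1]);
    import numpy as np
    np.save(f"pics/a_{n}_d.npy",d);c=eyes.get_calibration(n);print(n,c);np.save(f"pics/a_{n}_c.npy",c,allow_pickle=True)
E
```

```text
pics
{'clock': 0.0, 'q': array([ 1.15498899e+00,  1.26371053e-01, -4.05899120e-02,  1.40539886e+00,
       -2.10338338e-05,  1.57080650e+00]), 'qd': array([ 9.86578050e-04,  1.43342113e-04, -5.57978434e-04, -2.18250505e-05,
       -4.63140885e-04, -1.06205424e-03]), 'effort': array([ 3.71148926e-04, -4.35920155e+01,  3.52919376e+01,  1.74908596e-02,
        6.90492834e-05,  1.41267043e-05]), 'position': array([211.91990944, 479.92780374, 252.54141852]), 'tool_rot': array([-6.48406584e-01, -3.07364104e+00,  2.40964805e-03]), 'contact_force': array([-0.54596829, -0.45418444,  0.50044748]), 'torque': array([ 0.02193404, -0.00435029,  0.02732279]), 'width': 85.27514027506344}
scene {'vfov': 45.90874672418998, 'cx': 316.6580020154157, 'cy': 202.64355144015622, 'world_to_cam': array([[-7.77508882e-01, -6.28649820e-01,  1.67135591e-02,
         4.53019802e+02],
       [ 3.37285162e-01, -3.94425651e-01,  8.54790691e-01,
        -1.76953187e+02],
       [-5.30771758e-01,  6.70244590e-01,  5.18703703e-01,
        -1.06892605e+03],
       [ 0.00000000e+00,  0.00000000e+00,  0.00000000e+00,
    
[... 207 characters left out ...]

       [ 9.96220557e-01,  3.10240286e-02,  8.11302089e-02,
        -4.98538599e+02],
       [-8.21915162e-02,  3.46170198e-02,  9.96015169e-01,
        -9.50873902e+02],
       [ 0.00000000e+00,  0.00000000e+00,  0.00000000e+00,
         1.00000000e+00]])}
wrist {'vfov': 67.40343000881606, 'cx': 324.3349590634278, 'cy': 204.78172992266272, 'world_to_cam': array([[ 4.03420688e-01,  9.15014530e-01, -3.98560933e-04,
        -5.24049003e+02],
       [-8.76593080e-01,  3.86356089e-01, -2.86903372e-01,
         3.66812871e+01],
       [-2.62366767e-01,  1.16092131e-01,  9.57959444e-01,
        -3.78812957e+02],
       [ 0.00000000e+00,  0.00000000e+00,  0.00000000e+00,
         1.00000000e+00]])}
```

View pics/a_top.png

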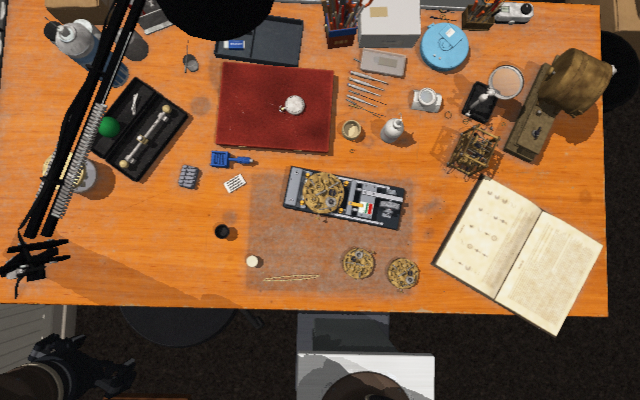

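View pics/a_scene.png

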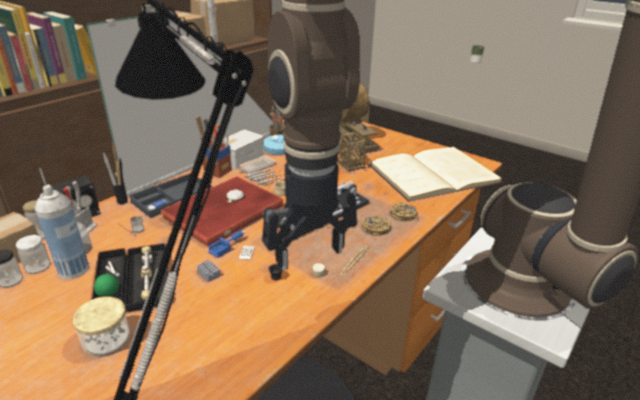

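View pics/a_wrist.png

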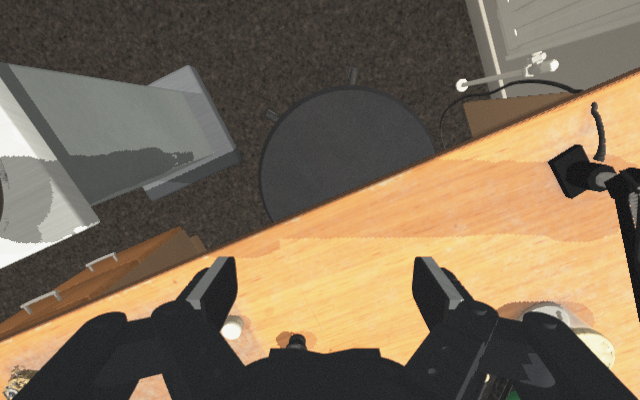

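The top view shows the holder at about (288,180)-(403,215), with the wheel at its right end and the movement at (324,193). I'll zoom in.

Run:
```python
import cv2
p=cv2.imread("pics/a_top.png")
cv2.imwrite("pics/a_topz.png",cv2.resize(p[155:240,275:415],None,fx=5.7,fy=5.7,interpolation=cv2.INTER_CUBIC))
```

```text
(no output)
```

View pics/a_topz.png

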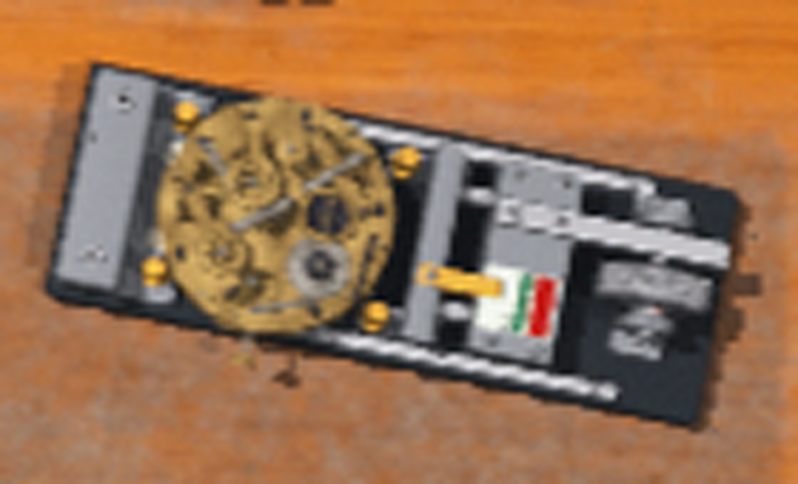

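```bash
cat > h.py <<'E'
import numpy as np, cv2
from scipy.optimize import least_squares
def cam(name,c=None):
    c=np.load(f"pics/{name}_c.npy",allow_pickle=True).item() if c is None else c
    return c
def proj(c,P):
    P=np.atleast_2d(P); f=200/np.tan(np.radians(c["vfov"])/2); M=c["world_to_cam"]
    X=P@M[:3,:3].T+M[:3,3]
    return np.c_[c["cx"]+f*X[:,0]/-X[:,2], c["cy"]-f*X[:,1]/-X[:,2]]
def back(c,uv,z):
    uv=np.atleast_2d(uv).astype(float); f=200/np.tan(np.radians(c["vfov"])/2); M=c["world_to_cam"]
    d=np.c_[(uv[:,0]-c["cx"])/f,-(uv[:,1]-c["cy"])/f,-np.ones(len(uv))]@M[:3,:3]
    o=-M[:3,:3].T@M[:3,3]
    return o+d*((z-o[2])/d[:,2])[:,None]
def hol(p,P):
    x,y,t=p;P=np.atleast_2d(P);c,s=np.cos(t),np.sin(t)
    return np.c_[x+c*P[:,0]-s*P[:,1],y+s*P[:,0]+c*P[:,1],P[:,2]]
def fit(c,uv,P,x0):
    return least_squares(lambda p:(proj(c,hol(p,P))-uv).ravel(),x0)
E
python3 - <<'E'
from h import *
c=cam("a_top")
z=np.array([[97,62],[740,190],[697,428],[50,300]])
uv=(z+.5)/5.7-.5+[275,155]
P=np.array([[50,137.5,15],[50,-137.5,15],[-50,-137.5,15],[-50,137.5,15.]])
x0=back(c,uv,15).mean(0);print(back(c,uv,15))
r=fit(c,uv,P,[x0[0],x0[1],-.2]);p=r.x;print(p,r.fun)
pts={'wheel':[0,-105.5,58],'mov':[0,52.5,55],'fx':[-32,100,47]}
for k in pts:
    q=proj(c,hol(p,[pts[k]]))[0];print(k,hol(p,[pts[k]])[0],(q-[275,155]+.5)*5.7-.5)
# depth points
d=np.load("pics/a_top_d.npy");vv,uu=np.mgrid[155:240,275:415];D=d[155:240,275:415]
f=200/np.tan(np.radians(c["vfov"])/2);M=c["world_to_cam"]
X=np.stack([(uu-c["cx"])/f*D,-(vv-c["cy"])/f*D,-D],-1).reshape(-1,3)
W=(X-M[:3,3])@M[:3,:3]
cc,s=np.cos(p[2]),np.sin(p[2]);L=(W[:,:2]-p[:2])@np.array([[cc,-s],[s,cc]])
m=(L[:,1]<-80)&(L[:,1]>-135)&(abs(L[:,0])<45)&(W[:,2]>48)&(W[:,2]<75)
print(m.sum(),L[m].mean(0),L[m].min(0),L[m].max(0),W[m,2].max(), np.median(W[(abs(L[:,0])>60)&(W[:,2]>-20)&(W[:,2]<20),2]))
E
```

```text
[[583.45078582 187.4172396   15.        ]
 [538.96862849 -80.64817006  15.        ]
 [439.80688838 -64.05471748  15.        ]
 [484.40849393 203.18194743  15.        ]]
[ 5.11674140e+02  6.14480288e+01 -1.64464534e-01] [-0.63306181 -0.04716194  0.72475022  0.22563271  0.82794949  0.01129776
 -0.89422273 -0.22101388]
wheel [494.40124617 -42.62837169  58.        ] [667.82265117 286.0115009 ]
mov [520.26965623 113.23960245  55.        ] [275.21775846 209.1254624 ]
fx [496.47835437 165.33781696  47.        ] [141.64820747 266.75195516]
141 [   2.86059923 -103.32492235] [ -17.33334935 -125.41608205] [ 30.82775733 -81.20865649] 61.28235522509056 0.3512230183299519
```

Request:
play_rows:
  increments: "-15 -12 0 0;-25 -20 0 0;-29 -23 0 0;-29 -23 0 0;-29 -23 0 0;-29 -23 0 0;-29 -23 0 0;-29 -23 0 0;-29 -23 0 0;-29 -23 0 0;-29 -23 0 0;-29 -23 0 0;-29 -23 0 0;-29 -23 0 0;-29 -23 0 0;-29 -23 0 0;-22 -12 0 0;0 0 0 0.12;0 0 0 0.12;0 0 0 0.12"
  grip: 0

```text
clock: 1.82
position: [492.4, -44.4, 252.7]
tool_rot: [-1.199, -2.903, 0.001]
contact_force: [0.1, 0.6, -0.4]
width: -0.1
```

Request:
play_rows:
  increments: "0 0 0 0.12;0 0 0 0.12;0 0 0 0.12;0 0 0 0.12;0 0 0 0.12;0 0 0 0.12;0 0 0 0.12;0 0 0 0.12"

```text
clock: 2.48
position: [492.2, -43.6, 253.0]
tool_rot: [-2.403, -2.023, 0.001]
contact_force: [-0.0, -0.1, -0.3]
width: 0.3
```

```bash
cat > look.py <<'E'
import sys
from station import sense, eyes, arm
from h import *
np.set_printoptions(precision=3,suppress=True)
t=sys.argv[1]
s=sense();print(s["clock"],s["position"],s["tool_rot"],s["contact_force"],s["width"],s["q"])
for n in sys.argv[2:]:
    c=eyes.get_calibration(n);p,d=eyes.read_camera(n)
    cv2.imwrite(f"pics/{t}_{n}.png",p[:,:,::-1]);np.save(f"pics/{t}_{n}_d.npy",d);np.save(f"pics/{t}_{n}_c.npy",c,allow_pickle=True)
E
python3 look.py b wrist top
```

```text
2.4833 [492.18  -43.591 252.984] [-2.403 -2.023  0.001] [-0.05  -0.092 -0.329] 0.32947147577587266 [-0.088  0.068 -0.105  1.399  0.     1.653]
```

View pics/b_wrist.png

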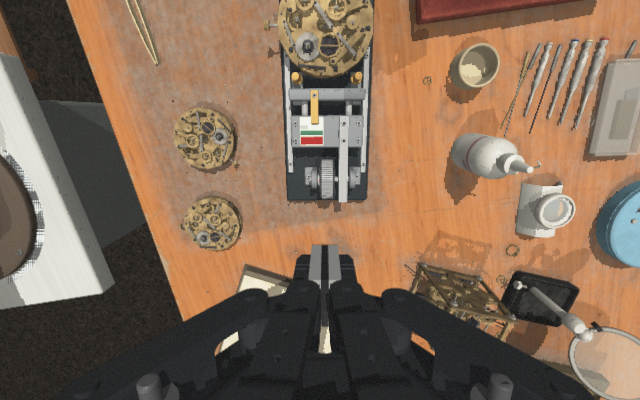

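View pics/b_top.png

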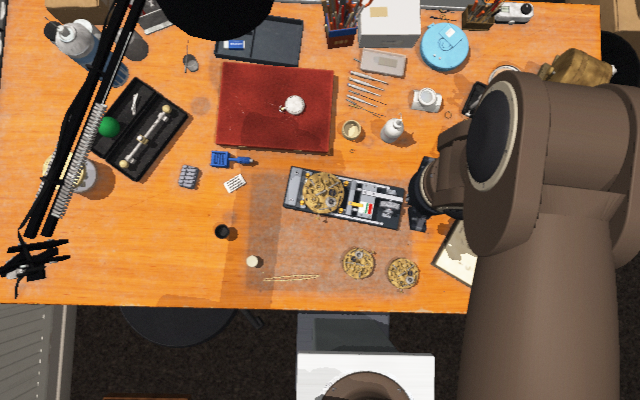

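Run:
```python
import cv2
p=cv2.imread("pics/b_wrist.png")
cv2.imwrite("pics/b_wz.png",cv2.resize(p[60:215,265:390],None,fx=3.8,fy=3.8,interpolation=cv2.INTER_CUBIC))
```

```text
(no output)
```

View pics/b_wz.png

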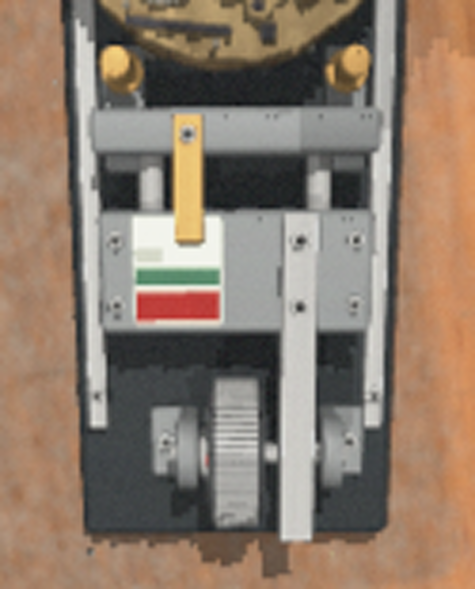

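Run:
```python
from h import *
np.set_printoptions(precision=2,suppress=True)
c=cam("b_wrist")
z=np.array([[87,530],[385,530.]]);o=[265,60]
uv=(z+.5)/3.8-.5+o
P=np.array([[-50,-137.5,15],[50,-137.5,15.]])
th=np.linspace(0,2*np.pi,90)
def res(p):
    r=(proj(c,hol(p,P))-uv).ravel()*3.8
    L=proj(c,hol(p,np.c_[-8+0*th,-105.5+22*np.cos(th),36+22*np.sin(th)])); R=proj(c,hol(p,np.c_[8+0*th,-105.5+22*np.cos(th),36+22*np.sin(th)]))
    A=np.r_[L,R]; A=(A-o+.5)*3.8-.5
    q=[A[:,0].min()-212,A[:,0].max()-261,A[:,1].min()-375,A[:,1].max()-528]
    return np.r_[r,q]
r=least_squares(res,[511,61,-.164]);p=r.x;print(p,r.fun)
print(back(c,uv,15))
w=hol(p,[[0,-105.5,58]]);print("wheel",w)
import cv2
R=cv2.Rodrigues(np.array([-2.403,-2.023,.001]))[0];print(R)
d=w[0]-np.array([492.18,-43.59,252.98]);print("in tool",R.T@d, "yaw toolx",np.arctan2(R[1,0],R[0,0]),"holder y",np.pi/2+p[2])
```

```text
[512.01  63.79  -0.17] [-4.    3.17  3.94  2.45 -3.87  3.92  0.51 -5.36]
[[441.33 -62.64  15.  ]
 [537.26 -79.08  15.  ]]
wheel [[494.45 -40.24  58.  ]]
[[ 0.17  0.99 -0.  ]
 [ 0.99 -0.17 -0.  ]
 [-0.   -0.   -1.  ]]
in tool [  3.73   1.81 194.98] yaw toolx 1.3995038570807317 holder y 1.4035568963974512
```

Request:
play_rows:
  increments: "-2 1 20 0;-2 1 25 0;-2 0 30 0;0 0 30 0;0 0 30 0;0 0 20 0;0 0 8 0;0 0 0 0;0 0 0 0"

```text
clock: 3.33
position: [493.6, -49.9, 90.9]
tool_rot: [2.395, 2.033, 0.0]
contact_force: [-0.0, -1.2, 0.7]
width: -0.2
```

```bash
python3 look.py c wrist
```

```text
3.3333 [493.568 -49.866  90.872] [2.395 2.033 0.   ] [-0.01  -1.227  0.726] -0.15705683209607652 [-0.101  0.124 -0.403  1.043 -0.     1.634]
```

View pics/c_wrist.png

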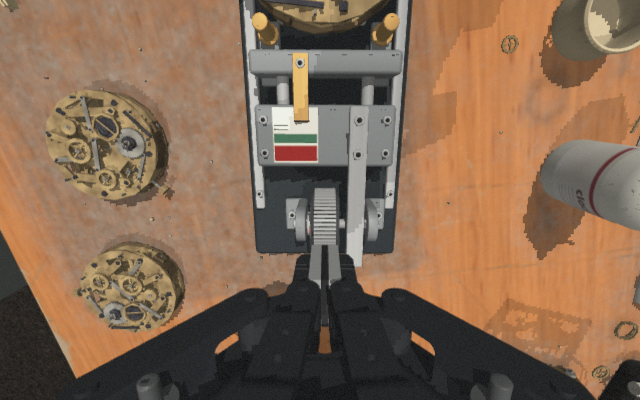

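Fingertips at (326,250) hang just behind the wheel, centred on it at (325,215). The gauge is clear at (297,140). I'll come down to contact.

Request:
play_rows:
  increments: "0 0 4 0;0 0 3 0;0 0 2 0;0 0 0 0;0 0 0 0"

```text
clock: 3.8
position: [493.3, -49.8, 81.4]
tool_rot: [2.397, 2.031, 0.0]
contact_force: [0.1, 0.1, -1.7]
width: 0.1
```

Request:
play_rows:
  increments: "0 0 1 0;0 0 0 0;0 0 0 0"

```text
clock: 4.05
position: [493.3, -49.9, 80.3]
tool_rot: [-2.397, -2.031, 0.0]
contact_force: [-0.4, 0.3, 0.5]
width: 0.1
```

Request:
play_rows:
  increments: "0 0 1 0;0 0 0 0;0 0 0 0"

```text
clock: 4.3
position: [493.5, -49.9, 79.8]
tool_rot: [2.397, 2.03, 0.001]
contact_force: [-1.1, -0.7, 3.9]
width: -0.1
```

Request:
play_rows:
  increments: "0 0 0.6 0;0 0 0 0;0 0 0 0"

```text
clock: 4.55
position: [493.6, -49.9, 79.7]
tool_rot: [2.396, 2.03, 0.001]
contact_force: [-3.4, 0.6, 8.0]
width: 0.1
```

Request:
play_rows:
  increments: "2 0 0 0;3 0 0 0;3 0 0 0;3 0 0 0;3 0 0 0;3 0 0 0;2 0 0 0;0 0 0 0"

```text
clock: 5.22
position: [496.7, -31.1, 79.6]
tool_rot: [2.396, 2.03, 0.001]
contact_force: [-2.8, -0.3, 7.2]
width: -0.1
```

```bash
python3 look.py d wrist
```

```text
5.2167 [496.7   -31.077  79.566] [2.396 2.03  0.001] [-2.821 -0.341  7.185] -0.11852594172632261 [-0.062  0.134 -0.418  1.018 -0.     1.673]
```

View pics/d_wrist.png

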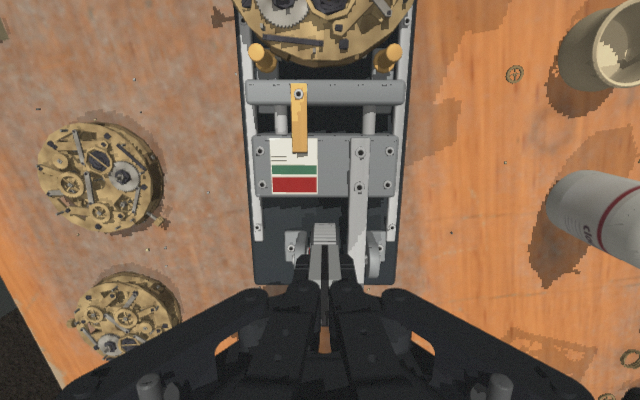

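```bash
cat > meas.py <<'E'
import sys
from h import *
np.set_printoptions(precision=2,suppress=True)
H=np.array([512.01,63.79,-.167])
def hy(c,uv,z):
    w=back(c,uv,z);cc,s=np.cos(H[2]),np.sin(H[2]);return ((w[:,:2]-H[:2])@np.array([[cc,-s],[s,cc]]))
def meas(t):
    c=cam(t+"_wrist");im=cv2.imread(f"pics/{t}_wrist.png");h=cv2.cvtColor(im,cv2.COLOR_BGR2HSV)
    roi=np.zeros(im.shape[:2],bool);roi[20:260,262:330]=1
    H_,S,V=h[...,0].astype(int),h[...,1].astype(int),h[...,2].astype(int)
    g=(H_>50)&(H_<95)&(S>70)&(V>50)&roi; r=((H_<6)|(H_>174))&(S>130)&(V>80)&roi; b=(H_>14)&(H_<30)&(S>120)&(V>110)&roi
    def blob(m):
        n,l,st,ce=cv2.connectedComponentsWithStats(m.astype(np.uint8));i=1+np.argmax(st[1:,4]);return l==i
    g,r=blob(g),blob(r)
    gc=np.argwhere(g)[:,::-1].mean(0);rc=np.argwhere(r)[:,::-1].mean(0)
    # brass: columns near gauge middle, above green centroid
    cols=np.arange(int(gc[0])-14,int(gc[0])+18)
    best=b[max(0,int(gc[1])-80):int(gc[1])+25,:]
    sub=np.zeros_like(b);sub[max(0,int(gc[1])-48):int(gc[1])+25,cols]=b[max(0,int(gc[1])-48):int(gc[1])+25,cols]
    sb=blob(sub);pts=np.argwhere(sb)
    u=np.median(pts[:,1]); cs=[pts[pts[:,1]==q,0].max() for q in range(int(u)-2,int(u)+3)]
    te=np.median(cs)+.5
    G=hy(c,[gc],43)[0];R=hy(c,[rc],43)[0];T=hy(c,[[u,te]],43)[0]
    print(t,"px green",gc,"red",rc,"tongue",u,te,"| hy green %.2f red %.2f tongue %.2f gap %.2f"%(G[1],R[1],T[1],T[1]-G[1]))
for t in sys.argv[1:]: meas(t)
E
python3 meas.py b c d
```

```text
b px green [311.  132.5] red [311.07 140.04] tongue 314.0 123.5 | hy green -54.45 red -62.39 tongue -45.14 gap 9.31
c px green [295.55 138.15] red [295.16 153.11] tongue 300.0 119.5 | hy green -54.55 red -62.72 tongue -44.68 gap 9.87
d px green [293.62 169.48] red [294.  184.5] tongue 299.0 151.5 | hy green -50.87 red -58.99 tongue -41.44 gap 9.42
```

Request:
play_rows:
  increments: "0 0 -5 0;-8 0 0 0;-12 0 0 0;0 0 0 0;0 0 3 0;0 0 2 0;0 0 0 0;2 0 0 0;3 0 0 0;3 0 0 0;3 0 0 0;3 0 0 0;3 0 0 0;3 0 0 0;0 0 0 0"

```text
clock: 6.52
position: [496.7, -31.0, 79.5]
tool_rot: [2.396, 2.03, 0.001]
contact_force: [-2.7, -0.2, 9.6]
width: -0.1
```

```bash
python3 look.py e wrist; python3 meas.py e
```

```text
6.5167 [496.732 -30.979  79.506] [2.396 2.03  0.001] [-2.681 -0.194  9.57 ] -0.10704131321284079 [-0.062  0.134 -0.418  1.018 -0.     1.674]
e px green [293.5 162.5] red [293.75 177.46] tongue 299.0 146.5 | hy green -47.06 red -55.04 tongue -38.77 gap 8.29
```

View pics/e_wrist.png

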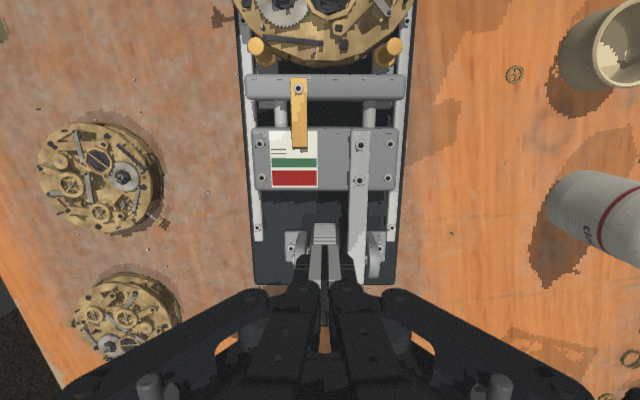

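The jaw is now touching, with the gap down to about 8.3. I'll do another stroke.

Request:
play_rows:
  increments: "0 0 -5 0;-8 0 0 0;-12 0 0 0;0 0 0 0;0 0 3 0;0 0 2 0;0 0 0 0;2 0 0 0;3 0 0 0;3 0 0 0;3 0 0 0;3 0 0 0;3 0 0 0;3 0 0 0;0 0 0 0"

```text
clock: 7.82
position: [496.7, -31.0, 79.5]
tool_rot: [2.396, 2.03, 0.001]
contact_force: [-3.0, -0.6, 9.8]
width: 0.0
```

```bash
python3 look.py f wrist; python3 meas.py f
```

```text
7.8167 [496.701 -31.006  79.508] [2.396 2.03  0.001] [-3.011 -0.604  9.777] 0.0066446748463661505 [-0.062  0.134 -0.418  1.018 -0.     1.674]
f px green [293.5 155.5] red [293.57 170.48] tongue 299.0 141.5 | hy green -43.45 red -51.33 tongue -36.28 gap 7.17
```

Request:
play_rows:
  increments: "0 0 -5 0;-8 0 0 0;-12 0 0 0;0 0 0 0;0 0 3 0;0 0 2 0;0 0 0 0;2 0 0 0;3 0 0 0;3 0 0 0;3 0 0 0;3 0 0 0;3 0 0 0;3 0 0 0;0 0 0 0"

```text
clock: 9.12
position: [496.7, -31.1, 79.5]
tool_rot: [2.396, 2.03, 0.0]
contact_force: [-2.7, -0.7, 10.6]
width: -0.1
```

```bash
python3 look.py g wrist; python3 meas.py g
```

```text
9.1167 [496.663 -31.114  79.503] [2.396 2.03  0.   ] [-2.73  -0.666 10.577] -0.08920809694219588 [-0.062  0.134 -0.418  1.018 -0.001  1.674]
g px green [293.06 147.49] red [293.53 163.12] tongue 299.0 139.5 | hy green -39.45 red -47.55 tongue -35.39 gap 4.06
```

View pics/g_wrist.png

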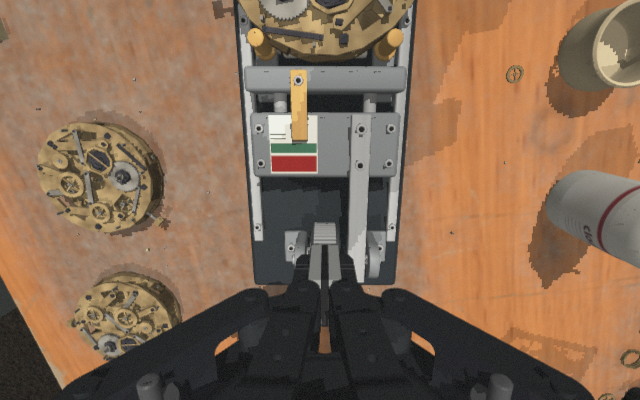

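Seated now. The tongue end at (299,140) is just short of the green, about 3.6 mm from the middle, so one more stroke should do it.

Request:
play_rows:
  increments: "0 0 -5 0;-8 0 0 0;-12 0 0 0;0 0 0 0;0 0 3 0;0 0 2 0;0 0 0 0;2 0 0 0;3 0 0 0;3 0 0 0;3 0 0 0;3 0 0 0;3 0 0 0;3 0 0 0;0 0 0 0"

```text
clock: 10.42
position: [496.6, -31.2, 79.5]
tool_rot: [2.396, 2.03, -0.0]
contact_force: [-2.6, -1.5, 10.3]
width: -0.1
```

```bash
python3 look.py i wrist; python3 meas.py i
python3 - <<'E'
import cv2
p=cv2.imread("pics/i_wrist.png")
cv2.imwrite("pics/i_z.png",cv2.resize(p[50:200,240:410],None,fx=4,fy=4,interpolation=cv2.INTER_CUBIC))
E
```

```text
10.4167 [496.614 -31.237  79.51 ] [ 2.396  2.03  -0.   ] [-2.628 -1.456 10.298] -0.0862093073431395 [-0.062  0.134 -0.418  1.018 -0.001  1.673]
i px green [290.59 140.77] red [293.26 155.96] tongue 299.0 139.5 | hy green -36.18 red -43.94 tongue -35.52 gap 0.65
```

View pics/i_z.png

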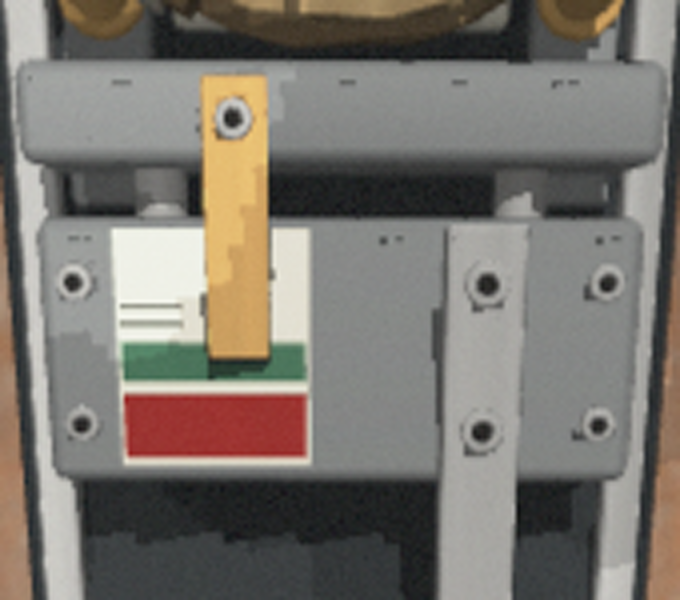

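The tongue end at row 359 to 365 (zoomed) stands mid-green, with the band spanning 343 to 380. I'll lift straight off.

Request:
play_rows:
  increments: "0 0 -4 0;0 0 -10 0;0 0 -20 0;0 0 -30 0;0 0 -40 0;0 0 -40 0;0 0 -20 0;-20 0 0 0;-30 0 0 0;-20 0 0 0;0 0 0 0;0 0 0 0"

```text
clock: 11.47
position: [484.8, -100.7, 242.9]
tool_rot: [-2.399, -2.028, -0.001]
contact_force: [0.5, 0.3, -0.5]
width: -0.4
```

```bash
python3 look.py j wrist top; python3 meas.py j
python3 - <<'E'
import cv2,numpy as np
p=cv2.imread("pics/j_wrist.png")
q=cv2.imread("pics/j_top.png")
cv2.imwrite("pics/j_z.png",np.hstack([cv2.resize(p[0:200,230:400],(408,480),interpolation=cv2.INTER_CUBIC),cv2.resize(q[100:300,220:380],(384,480))]))
E
```

```text
11.4667 [ 484.773 -100.727  242.908] [-2.399 -2.028 -0.001] [ 0.525  0.32  -0.494] -0.42647530489595115 [-0.205  0.069 -0.125  1.376  0.     1.533]
j px green [306.03  52.74] red [307.46  62.09] tongue 311.0 51.5 | hy green -36.24 red -44.52 tongue -35.15 gap 1.09
```

View pics/j_z.png

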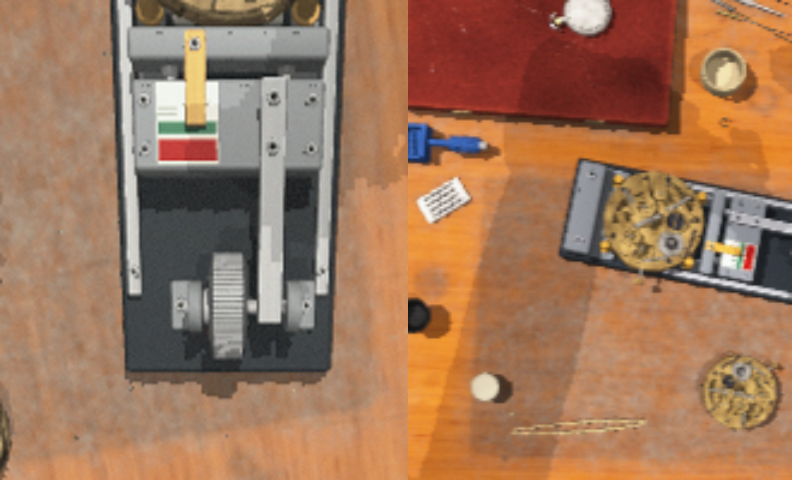

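Hand clear: the tongue still ends in the green, the movement is seated against all four studs, and nothing else has moved. I'm handing in.

```bash
python3 -c "
from station import arm
print(arm.finish_job())"
```

```text
the job is handed in; nothing more can be done
None
```

The movement is clamped, and the end of the brass tongue stands in the green band. I rolled the knurled wheel with the closed fingertips in five strokes of about 20 mm, pressing with roughly 7 to 10.6 N. Then I lifted the hand straight off and handed the job in at about 11.5 s.

- **Tongue, finger still on the wheel:** its end measured 0.65 mm short of the middle of the green. The raw reading sits about 0.4 mm high, so it was close to centre.
- **Tongue, hand clear:** it measured about 1.1 mm short, taken from farther off and so coarser. It was still inside the band, which is 2.5 mm either side of the middle. It never got near the red.
- **Wheel holding:** the carriage did not visibly spring back; the green band read −36.2 mm in the holder's frame before and after lifting.
- **Movement and surroundings:** the movement sits against the studs, and nothing else looked disturbed in the parts of the last pictures I viewed.
- **Pose disagreement:** my two fits of the holder's position differed by about 2.5 mm, and their residuals were a little large. This had no effect on the job.

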